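Load the plate holder onto the inspection stage

ROBOT

A 6-joint arm with a two-finger parallel gripper is mounted at the origin on the work surface. World frame = base frame: x ahead of the robot, y to its left, z up, the work surface at z = 0. Lengths are in m, angles in rad, forces in N, time in s.
With the tool pointing down it reaches from about 0.3 to 0.85 m from the base axis. Payload 5.4 kg.
Tool frame: the origin (TCP) lies at the very end of the fingers, on their centre line; the grasp point (between the pads) lies 19 mm behind it (r.grasp_offset is the distance from the TCP to the grasp point, in m); z points along the fingers, y is the direction in which the jaws open and shut (so a half turn about z gives the same grasp; the last joint's range is limited). The gripper opens to 85 mm and grips with 20 to 120 N. Pads are 22 mm wide; open, the fingers measure 114 mm over their backs; the gripper's body (76 mm by 85 mm) begins 54 mm behind the grasp point. The pads swing forward as they close: fully open they stand 13 mm farther back than shut.
Start: joints at [-1.493, 0.158, 1.597, -0, 1.386, -0.21], TCP at [0.163, -0.551, 0.231] pointing down, gripper open.
Joint ranges: [-2.91, 2.91], [-0.94, 2.29], [0.18, 2.7], [-1.29, 4.43], [0.17, 2.64], [-3, 3]. Speed limits (rad/s): [2.57, 2.57, 3.14, 3.14, 3.14, 3.14].

INTERFACE

Orientations are given as [roll, pitch, yaw] about the fixed x, y, z axes, in that order (R = Rz(yaw) Ry(pitch) Rx(roll)).
In Python, from workcell import telemetry, optics, job, r gives the robot as it stands.
- The arm moves only by the tool step_arm, never from a script. Its argument "rows" is a list of rows, each a list of 4 numbers: the shift along the world's x, y, z normalised to -1 to 1, where 1 is 50 cm, then the turn about the world's z normalised to -1 to 1, where 1 is 120 degrees. In form: [[dx, dy, dz, yaw], ...]. A call has 1 to 20 rows; each row is the pose to reach, as a shift and turn from the pose commanded when the call began; what a row does not reach only later rows make up. A row lasts 1/8 s, in which the tool goes at most 62.5 mm and 10.7 degrees, less where a joint would pass 70% of its speed; a pose out of reach is approached as far as the arm can. A call with a number of a shift or a turn outside -1 to 1 is refused whole. A call with a gripper value outside its range is refused whole. "claw" is the opening, from 0 (shut) to 1 (fully open), set as the call begins (left out, the last holds). The fingers move at their own pace and stop on an object; "newtons" is the grip in N (left out, the last holds). Time passes only in rows, so rows that repeat a pose let the fingers close. It gives the time, the measured TCP pose, the force and the opening at its end, in the units of the state.
- telemetry.state(): the state, without advancing time (a new reading comes with each control period).
- optics.snapshot(name): name is "side" or "top"; returns (picture, depth): 400x640x3 uint8, blue, green, red; 400x640 float32, m along the optical axis (not along the pixel's ray), 0 where there is no reading.
- optics.camera_info(name): a dict with "mtx" (3x3 intrinsics, pixels), "rvec" (rotation vector, rad) and "tvec" (3), from world to camera coordinates, as OpenCV has them. Camera axes: x right, y down, z forward; pixel columns grow to the right and rows downward; lengths in m; the calibration is good to about 2 mm. A picture is of the moment at which its call begins. camera_info takes no time and is no camera call.
- job.finish_job(): hands the job in, once; it reports no verdict.
The state is a dict: "t": time; "q": joint angles; "dq": joint speeds; "effort": joint torques, N m; "eef_pos": TCP position; "orientation": TCP orientation; "ft_force": force on the tool from outside, world axes, zero at the start; "moment": the same for the moment, N m; "finger_gap": finger opening in m.
Only numpy, scipy, OpenCV 4.12 (cv2) and the standard library are available. Lean on these libraries where they do the work, as an engineer would, in place of code of your own. Each camera call takes 0.05 s, during which the arm holds its last target. There are 200 camera calls.

TASK

Push the black plate holder with the old photograph up the ramp onto the inspection stage, without picking it up, and press it firmly but gently, for about a second, flat against the orange register; there is glass in it, so press with something like 10 N and never as hard as 20 N. Then slide the red-knobbed bolt fully shut behind it, and leave everything else on the table where it is.

Things in the scene. Friction and masses are not known exactly. Their poses are not given: they have to be found in the camera images.
- holder: the black plate holder: a flat rigid box 110 (its x) x 100 (its y) x 24 mm (z), a sepia photograph under glass on top, brass corners; 0.28 to 0.54 kg. Origin: centre of its underside, z up. It starts on the table before the ramp, its x within 0.2 rad of the stage's x. Too wide to grip. Smooth: friction about 0.3, fingers included. Push it by the upright face at its -x end.
- stage: the fixed inspection stage. Origin on the table surface; its x is the push direction (from the ramp foot to the orange register), z up. A plain ramp, 150 mm wide, rises from the table at stage x = -125 mm to the 8 mm high level bed at x = -55 mm; the bed goes on to x = +145 mm. Aluminium rails 18 mm high (above the table) stand 104 mm apart inside, at y = +-52 mm; along the ramp the side walls, 20 mm high, flare out to 144 mm apart at its foot.
- register: the fixed dark steel bracket across the far end of the bed; it carries the orange register block (12 x 90 x 24 mm) on two rods. Origin on the bed surface, middle of the bracket's near face, at stage x = +130 mm; axes as the stage's. The block's near face stands 21 to 35 mm before it (towards stage -x), clamped rigidly at a setting that differs each time and is NOT reported: feel for it.
- bolt (a joint): how far the steel locking bolt on the stage's +y side is slid in: 0 fully open, 0.045 m fully shut. It slides towards stage -y, across the bed behind a holder that is home (3 to 17 mm clear of it); its bar is 10 mm square, front face at stage x = -18 mm. Sliding friction about 2 N; it stays where it is left. Starts 0 to 8 mm in, clear of the bed.
- bolt_knob (a point): middle of the red knob of the bolt, an upright cylinder 14 mm across and 30 mm tall (22 to 52 mm above the table). It moves with the bolt, at stage x = -23 mm, from stage y = +102 mm (open) to +57 mm (shut). Push it from its +y side; axes as the stage's.
- spare_holder: a second plate holder, blue, same size as the black one; a bystander
- microscope: black hand-held inspection microscope standing upright on a clear foot, 40 x 32 x 125 mm; a bystander
- blower: grey rubber dust blower, 60 mm across, 85 mm tall; a bystander
- brush: dusting brush lying flat; a bystander
- jar: small capped jar, 56 mm across, 70 mm tall; a bystander
- weight: small brass paperweight, 48 mm across, 36 mm tall, with a stub on top; a bystander
- tray: shallow white tray, 140 x 100 x 35 mm; a bystander

How it is judged:
By the outcome, as a careful person would: the job done as asked, in the order asked, and still so for the second after the job is handed in, with the robot touching nothing.
It also fails if it takes over 69 s, if anything falls off the work surface, if the arm or the gripper's body presses on something with over 40 N, if the wrist force passes 120 N, or if a joint passes its speed limit or range.

## Working session

There is one attempt and no reset: what is moved stays moved. The work goes in short steps, Python scripts to look and compute and a tool call to move; the robot and the scene stay as the last step left them, time stands still between calls to the robot, and variables do not carry over. Pictures are saved under pics/ and viewed, about 8 in all and at most 12, crops included, and the job is handed in when it is done.

Besides the shell and the picture viewer there is one more tool, called after "Request:" by a JSON object that holds its "api" and its "payload". step_arm: Moves the arm, as the interface text tells. Its arguments: {"type":"object","properties":{"rows":{"type":"array"},"claw":{"type":"number"},"newtons":{"type":"number"}},"required":["rows"]}

```bash
mkdir -p pics
cat > h.py <<'E'
import numpy as np, cv2
from workcell import telemetry, optics, job, r
def cam(n):
    c=optics.camera_info(n); R=cv2.Rodrigues(np.array(c["rvec"],float))[0]
    return np.array(c["mtx"],float),R,np.array(c["tvec"],float).ravel()
def atz(n,u,v,z):
    K,R,t=cam(n); d=R.T@np.linalg.inv(K)@[u,v,1]; o=-R.T@t
    return o+d*(z-o[2])/d[2]
def cloud(n,D):
    K,R,t=cam(n); v,u=np.mgrid[:400,:640]
    P=np.stack([(u-K[0,2])/K[0,0]*D,(v-K[1,2])/K[1,1]*D,D],-1)
    return (P-t)@R
E
python3 - <<'E'
from h import *
for n in("top","side"):
    p,d=optics.snapshot(n); cv2.imwrite(f"pics/{n}0.png",p); np.savez(f"{n}0.npz",p=p,d=d)
    K,R,t=cam(n); print(n,K.round(1).tolist(),(-R.T@t).round(3),R[2].round(2))
print(telemetry.state())
E
```

```text
top [[366.5, 0.0, 329.0], [0.0, 366.5, 198.0], [0.0, 0.0, 1.0]] [0.421 0.023 1.183] [ 0.11 -0.   -0.99]
side [[483.0, 0.0, 328.3], [0.0, 483.0, 205.9], [0.0, 0.0, 1.0]] [0.187 1.081 0.891] [ 0.27 -0.75 -0.6 ]
{'t': 0.1, 'q': array([-1.49308019e+00,  1.58978524e-01,  1.59811282e+00, -3.61445792e-05,
        1.38618017e+00, -2.10074891e-01]), 'dq': array([ 0.00053911, -0.00155375, -0.0043532 , -0.00105972, -0.00029474,
        0.0003874 ]), 'effort': array([-3.98890788e-04, -3.96991217e+01, -3.32336855e+01, -3.37639513e-04,
        4.18239157e-03,  1.18172156e-05]), 'eef_pos': array([ 0.16314519, -0.55080826,  0.2304163 ]), 'orientation': array([-3.13994330e+00, -3.15358465e-04,  2.87797430e-01]), 'ft_force': array([-0.02298368,  0.33399478,  0.51939154]), 'moment': array([ 0.00312691, -0.02445568,  0.02935787]), 'finger_gap': 0.08559491250440057}
```

View pics/top0.png

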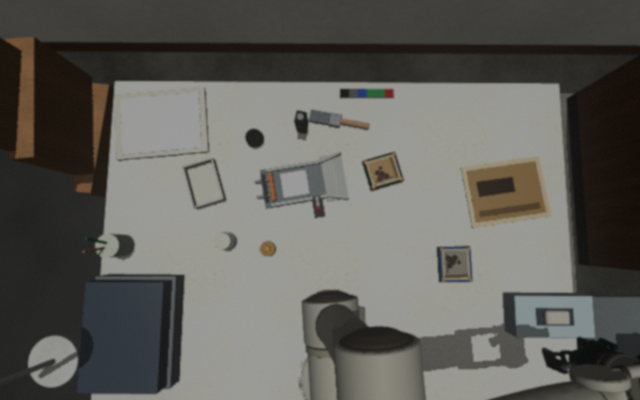

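View pics/side0.png

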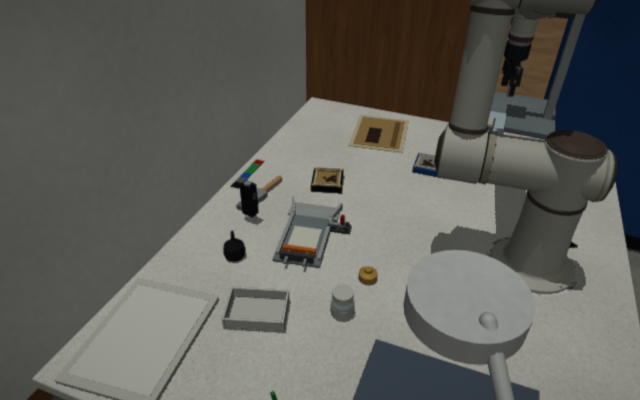

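The top view shows the stage at about (305,183), with the ramp foot on the right at (340,178). The orange register is at (268,187), the red knob at (319,207), the black holder at (383,170) and the blue spare at (455,263). The push direction runs image-left, which is roughly world +y. I'll enlarge both views next.

Run:
```python
from h import *
a=np.load("top0.npz");p=a["p"]
c=cv2.resize(p[140:230,245:415],None,fx=4.7,fy=4.7,interpolation=cv2.INTER_CUBIC)
cv2.imwrite("pics/top_c.png",cv2.convertScaleAbs(c,alpha=1.5))
b=np.load("side0.npz")["p"]
c=cv2.resize(b[155:275,260:360],None,fx=5,fy=5,interpolation=cv2.INTER_CUBIC)
cv2.imwrite("pics/side_c.png",cv2.convertScaleAbs(c,alpha=1.7))
P=cloud("top",a["d"])
for u,v in [(383,170),(400,200),(295,184),(319,208),(268,187)]: print(u,v,P[v,u].round(4))
# holder top points
m=(P[...,2]>.015)&(P[...,2]<.035); m[:,:352]=0;m[:,410:]=0;m[:145]=0;m[195:]=0
q=P[m]; rect=cv2.minAreaRect(q[:,:2].astype(np.float32)*1000); print(m.sum(),rect,np.median(q[:,2]))
```

```text
383 170 [ 0.6432 -0.1509  0.0266]
400 200 [ 0.5493 -0.2081  0.0045]
295 184 [0.5987 0.1318 0.0101]
319 208 [0.5175 0.0524 0.0541]
268 187 [0.5878 0.2183 0.0136]
1059 ((644.4152221679688, -149.00820922851562), (100.09565734863281, 110.52528381347656), 16.743379592895508) 0.02535920447796085
```

View pics/top_c.png

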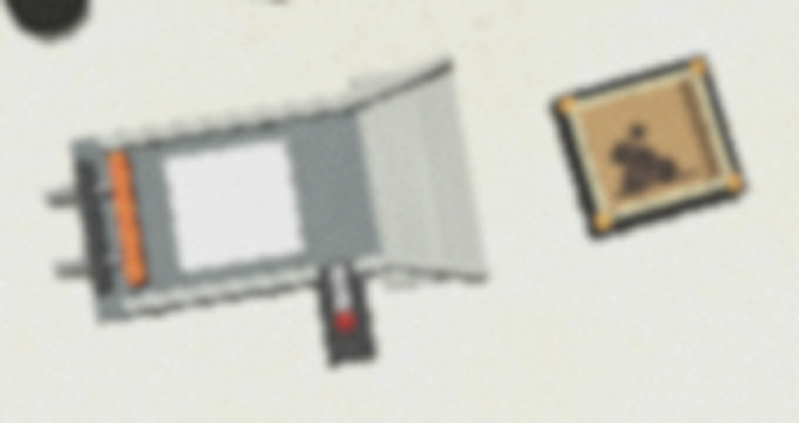

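View pics/side_c.png

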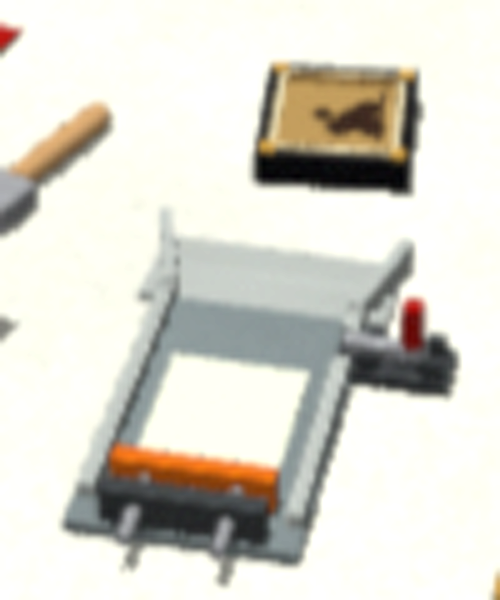

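Run:
```python
from h import *
from scipy.optimize import least_squares
T=lambda u,v:("top",245+u/4.7,140+v/4.7); S=lambda u,v:("side",260+u/5,155+v/5)
# obs, stage point (mm); knob y free
obs=[(T(450,65),(-125,-74,20)),(T(485,277),(-125,74,20)),(T(380,258),(-55,52,8)),(T(360,112),(-55,-52,8)),
(T(75,140),(145,-75,8)),(T(98,320),(145,75,8)),(T(344,318),(-23,None,52)),
(S(167,210),(-125,-74,20)),(S(407,245),(-125,74,20)),(S(178,300),(-55,-52,8)),(S(345,328),(-55,52,8)),(S(414,302),(-23,None,52)),(S(65,525),(145,-75,8)),(S(302,562),(145,75,8))]
C={n:cam(n) for n in("top","side")}
def res(p,full=False):
    o=[]
    for (n,u,v),s in obs:
        s=np.array([s[0],p[3] if s[1] is None else s[1],s[2]])/1000
        c,si=np.cos(p[2]),np.sin(p[2]); w=np.array([p[0]+c*s[0]-si*s[1],p[1]+si*s[0]+c*s[1],s[2]])
        K,R,t=C[n]; q=K@(R@w+t); o.append(q[:2]/q[2]-[u,v])
    return np.array(o) if full else np.ravel(o)
f=least_squares(res,[.6,.1,1.7,100],x_scale=[.01,.01,.01,1],loss="soft_l1"); print(f.x); print(res(f.x,True).round(1).tolist())
P=cloud("top",np.load("top0.npz")["d"])
x,y,a=f.x[:3]; R=np.array([[np.cos(a),np.sin(a)],[-np.sin(a),np.cos(a)]])
L=(P[...,:2]-[x,y])@R.T*1000; z=P[...,2]*1000
sel=(abs(L[...,0])<135)&(abs(L[...,1])<85)
# rails heights by lateral bins
for b in range(-84,84,6):
    m=sel&(abs(L[...,0]-40)<50)&(L[...,1]>=b)&(L[...,1]<b+6); print(b,m.sum(),z[m].mean().round(1),end=" | ")
print("orange"); I=np.load("top0.npz")["p"].astype(int)
o=sel|(abs(L[...,0]-100)<60)&(abs(L[...,1])<70); o&=(I[...,2]>2*I[...,0])&(I[...,2]>90)
print(o.sum(),L[o].mean(0),cv2.minAreaRect(L[o].astype(np.float32)),np.median(z[o]))
h=np.array([.6444,-.149]); print("holder in stage",R@(h-[x,y])*1000,np.radians(106.74)-a)
h=np.array([.6444,-.149]); print(r.grasp_offset)
```

```text
[ 0.60419278  0.09636357  1.74338395 92.85835352]
[[-0.5, -0.5], [-0.1, -0.9], [-0.4, 0.5], [-1.5, 0.3], [-2.6, -2.5], [-0.7, 4.6], [-0.9, 0.7], [0.8, -1.0], [0.1, -1.7], [0.0, -1.4], [1.0, -2.2], [-0.4, -0.4], [-4.3, -2.3], [3.8, -1.2]]
-84 56 0.4 | -78 51 0.5 | -72 16 10.3 | -66 60 18.8 | -60 75 12.9 | -54 53 9.4 | -48 58 8.8 | -42 58 8.7 | -36 52 8.8 | -30 55 8.8 | -24 56 8.7 | -18 59 8.6 | -12 55 9.3 | -6 55 8.8 | 0 59 9.2 | 6 56 9.2 | 12 55 9.6 | 18 59 9.2 | 24 56 9.0 | 30 59 9.1 | 36 60 8.2 | 42 44 11.1 | 48 58 18.4 | 54 78 10.2 | 60 55 1.2 | 66 57 1.1 | 72 57 0.8 | 78 56 0.7 | orange
94 [108.5463416   -3.34366661] ((109.0689697265625, -2.9809722900390625), (10.129402160644531, 84.53298950195312), 0.1525002270936966) 31.990903098154504
holder in stage [-248.62324029    2.52691212] 0.1195804936318785
0.0187
```

Run:
```python
from h import *
from scipy.optimize import least_squares
a0=np.load("top0.npz");P=cloud("top",a0["d"]);I=a0["p"].astype(int)
x,y,a=.60419,.09636,1.74338
def loc(x,y,a):
    R=np.array([[np.cos(a),np.sin(a)],[-np.sin(a),np.cos(a)]]); return (P[...,:2]-[x,y])@R.T*1000
z=P[...,2]*1000
# rail ridges: centroid of points 14<z<22 per side over bed
for k in range(4):
    L=loc(x,y,a); o=[]
    for s in(-1,1):
        m=(z>14.5)&(z<23)&(L[...,0]>-40)&(L[...,0]<90)&(s*L[...,1]>40)&(s*L[...,1]<72)&~((s>0)&(L[...,0]<-5))
        f=np.polyfit(L[m][:,0],L[m][:,1],1,); o.append(f); 
        if k==3: print(s,m.sum(),f, L[m][:,1].std())
    c=np.mean(o,0); a+=np.arctan(c[0]); x+=-np.sin(a)*c[1]/1000; y+=np.cos(a)*c[1]/1000
print("yaw",a,x,y)
L=loc(x,y,a)
m=(I[...,2]>2*I[...,0])&(I[...,2]>90)&(L[...,0]>60)&(L[...,0]<140)&(abs(L[...,1])<70)
print("orange",cv2.minAreaRect(L[m].astype(np.float32)),L[m].mean(0))
m=(I[...,2]>2*I[...,0])&(I[...,2]>60)&(abs(L[...,0]+23)<20)&(abs(L[...,1]-90)<30)&(z>40);print("knob",m.sum(),L[m].mean(0),z[m])
# ramp profile, plate end
for b in range(-145,-40,5):
    m=(L[...,0]>=b)&(L[...,0]<b+5)&(abs(L[...,1])<40);print(b,z[m].mean().round(1),end="|")
for b in range(95,165,4):
    m=(L[...,0]>=b)&(L[...,0]<b+4)&(abs(L[...,1])<50);print(b,z[m].mean().round(1),end="|")
R=np.array([[np.cos(a),np.sin(a)],[-np.sin(a),np.cos(a)]])
print("holder",R@(np.array([.6444,-.149])-[x,y])*1000,np.radians(106.74)-a)
```

```text
-1 123 [ 4.30774363e-03 -5.69046378e+01] 3.358718948199832
1 89 [-4.30774625e-03  5.69046378e+01] 2.9823574662574366
yaw 1.7421267580855344 0.6089157537281799 0.09717774407267663
orange ((109.07559204101562, 1.9487876892089844), (10.129399299621582, 84.53299713134766), 0.2245381772518158) [108.55343969   1.58543517]
knob 9 [-25.4913022   97.08425543] [53.02146271 56.23141028 53.44462746 50.18665126 56.66620276 54.05702715
 48.33887254 51.747055   50.07335329]
-145 0.9|-140 0.4|-135 1.1|-130 0.3|-125 1.1|-120 2.0|-115 2.0|-110 2.6|-105 3.1|-100 3.7|-95 4.8|-90 4.8|-85 5.0|-80 6.1|-75 6.9|-70 7.5|-65 7.5|-60 8.0|-55 8.1|-50 7.9|-45 8.5|95 8.6|99 7.8|103 21.1|107 30.6|111 30.4|115 26.6|119 11.6|123 12.1|127 20.6|131 31.5|135 30.2|139 28.0|143 10.8|147 4.2|151 3.1|155 5.1|159 4.4|163 3.2|holder [-248.62324039    7.00697868] 0.12083768549321294
```

The stage sits at about (0.609, 0.097) with yaw 1.742. The holder is at stage (-249, 7) mm with a relative yaw of 0.12, so its rear face centre lies almost on the stage axis. I'll push with half-open fingers, two contacts side by side, and straighten the holder as it goes.

Request:
{"api": "step_arm", "payload": {"rows": [[0.06, 0.04, 0, 0.06], [0.15, 0.1, 0, 0.14], [0.25, 0.16, 0, 0.22], [0.36, 0.23, 0, 0.3], [0.48, 0.3, 0, 0.38], [0.6, 0.38, 0, 0.46], [0.7, 0.45, 0, 0.54], [0.8, 0.52, 0, 0.62], [0.87, 0.57, 0, 0.69], [0.91, 0.6, 0, 0.74], [0.92, 0.6, 0, 0.752], [0.92, 0.6, 0, 0.752]], "claw": 0.5}}

```text
t: 1.6
eef_pos: [0.6226, -0.2521, 0.2309]
orientation: [-3.141, -0.0, 1.861]
ft_force: [0.2, -0.9, 0.3]
finger_gap: 0.0425
```

Request:
{"api": "step_arm", "payload": {"rows": [[0.05, 0.015, -0.05, 0], [0.096, 0.031, -0.14, 0], [0.096, 0.031, -0.24, 0], [0.096, 0.031, -0.33, 0], [0.096, 0.031, -0.4, 0], [0.096, 0.031, -0.43, 0], [0.096, 0.031, -0.438, 0], [0.096, 0.031, -0.438, 0]]}}

```text
t: 2.6
eef_pos: [0.672, -0.2368, 0.014]
orientation: [3.14, 0.002, 1.862]
ft_force: [0.8, -0.2, 0.1]
finger_gap: 0.0426
```

Run:
```python
from h import *
s=telemetry.state(); print(s["eef_pos"],s["ft_force"])
p,d=optics.snapshot("top"); q,_=optics.snapshot("side")
a=cv2.resize(p[130:230,330:450],(600,500),interpolation=cv2.INTER_CUBIC)[:, :400+200]
b=cv2.resize(q[130:230,270:390],(480,400),interpolation=cv2.INTER_CUBIC)
c=np.zeros((400,800,3),np.uint8); c[:,:400]=cv2.resize(a,(400,333))[:,:].copy() if 0 else cv2.resize(a,(400,400)); c[:,400:]=cv2.resize(b,(400,400))
cv2.imwrite("pics/c1.png",cv2.convertScaleAbs(c,alpha=1.5))
```

```text
[ 0.67200103 -0.23678412  0.01403296] [ 0.77020945 -0.15850433  0.13284915]
```

View pics/c1.png

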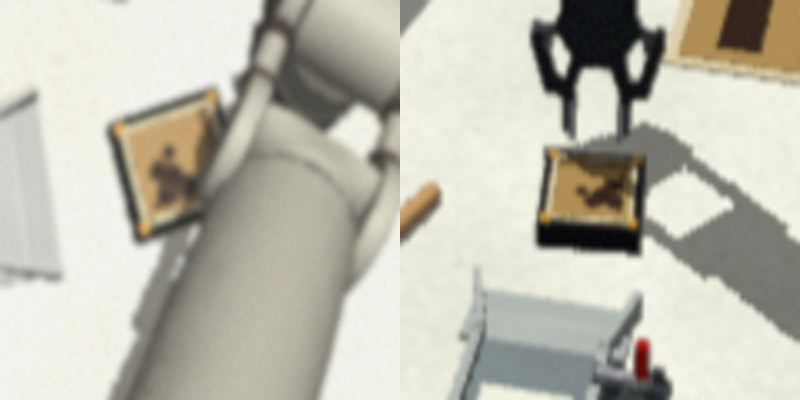

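The picture shows the fingers astride the middle of the holder's rear face, with the tips at (570,135) and (625,135) in the right half and a small gap to the holder. I'll make contact and straighten it.

Request:
{"api": "step_arm", "payload": {"rows": [[-0.006, 0.018, 0, 0], [-0.012, 0.034, 0, 0], [-0.0155, 0.046, 0, 0], [-0.019, 0.056, 0, 0], [-0.022, 0.066, 0, 0], [-0.0235, 0.076, 0, -0.01], [-0.025, 0.086, 0, -0.02], [-0.027, 0.096, 0, -0.03], [-0.0285, 0.106, 0, -0.04], [-0.03, 0.116, 0, -0.05], [-0.032, 0.126, 0, -0.0575], [-0.032, 0.126, 0, -0.0575]]}}

```text
t: 4.2
eef_pos: [0.655, -0.1719, 0.0121]
orientation: [-3.141, -0.001, 1.742]
ft_force: [0.6, 0.2, -0.3]
finger_gap: 0.0428
```

```bash
cat >> h.py <<'E'
X,Y,A=.6089,.0972,1.7421
def tost(w):
    c,s=np.cos(A),np.sin(A); d=np.array(w)[...,:2]-[X,Y]; return d@np.array([[c,-s],[s,c]])*1000
E
python3 - <<'E'
from h import *
s=telemetry.state(); print(tost(s["eef_pos"]),s["eef_pos"],s["ft_force"],s["orientation"][2]-A)
q,d=optics.snapshot("side");p,_=optics.snapshot("top")
a=cv2.resize(p[130:230,320:440],(400,333),interpolation=cv2.INTER_CUBIC);b=cv2.resize(q[140:240,265:365],(400,400),interpolation=cv2.INTER_CUBIC)
c=np.zeros((400,800,3),np.uint8); c[:333,:400]=a; c[:,400:]=b
cv2.imwrite("pics/c2.png",cv2.convertScaleAbs(c,alpha=1.5))
P=cloud("side",d);L=tost(P);z=P[...,2]*1000
m=(z>17)&(z<32)&(L[...,0]>-290)&(L[...,0]<-135)&(abs(L[...,1])<75)
print(m.sum(),cv2.minAreaRect(L[m].astype(np.float32)))
E
```

```text
[-273.04657626    0.41267837] [ 0.65503882 -0.17192044  0.01214744] [ 0.58800996  0.18514465 -0.3494794 ] 0.000338206581615319
704 ((-210.58306884765625, 4.669506072998047), (134.29147338867188, 100.05192565917969), 0.07903657853603363)
```

View pics/c2.png

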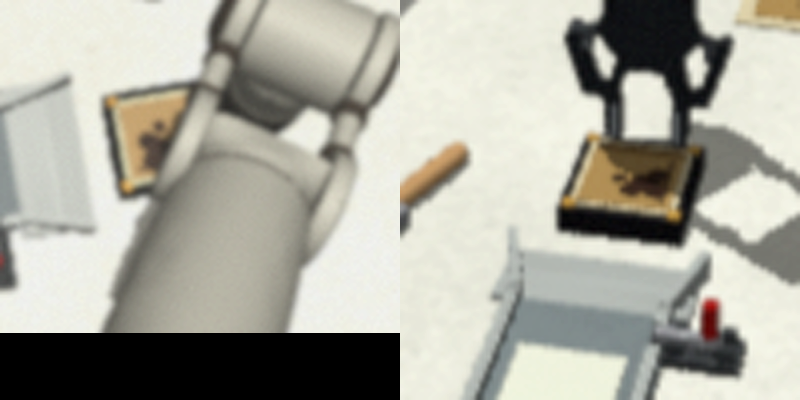

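The holder is now square, about 5 mm to +y of the axis (front edge midpoint (621,235) against the axis at about (614,237)). I'll push on with a slight drift toward -y, inside the friction cone.

Request:
{"api": "step_arm", "payload": {"rows": [[-0.0008, 0.0134, 0, 0], [-0.0016, 0.0268, 0, 0], [-0.0024, 0.0402, 0, 0], [-0.0032, 0.0536, 0, 0], [-0.004, 0.067, 0, 0], [-0.0048, 0.0804, 0, 0], [-0.007, 0.094, 0, 0], [-0.0095, 0.108, 0, 0], [-0.012, 0.122, 0, 0], [-0.014, 0.135, 0.001, 0], [-0.0165, 0.149, 0.002, 0], [-0.019, 0.162, 0.003, 0], [-0.0213, 0.175, 0.004, 0], [-0.0236, 0.189, 0.005, 0]]}}

```text
t: 6.05
eef_pos: [0.6432, -0.078, 0.0148]
orientation: [-3.141, 0.0, 1.742]
ft_force: [-0.9, -2.7, -1.3]
finger_gap: 0.043
```

Run:
```python
from h import *
s=telemetry.state(); print(tost(s["eef_pos"]),s["eef_pos"],s["ft_force"],s["orientation"][2]-A)
q,d=optics.snapshot("side");p,_=optics.snapshot("top")
a=cv2.resize(p[130:230,290:410],(400,333),interpolation=cv2.INTER_CUBIC);b=cv2.resize(q[170:260,270:360],(400,400),interpolation=cv2.INTER_CUBIC)
c=np.zeros((400,800,3),np.uint8); c[:333,:400]=a; c[:,400:]=b
cv2.imwrite("pics/c3.png",cv2.convertScaleAbs(c,alpha=1.5))
```

```text
[-178.50143199   -3.97494381] [ 0.64324538 -0.07801118  0.01484198] [-0.85694628 -2.66241825 -1.25934035] 0.00036948841584538705
```

View pics/c3.png

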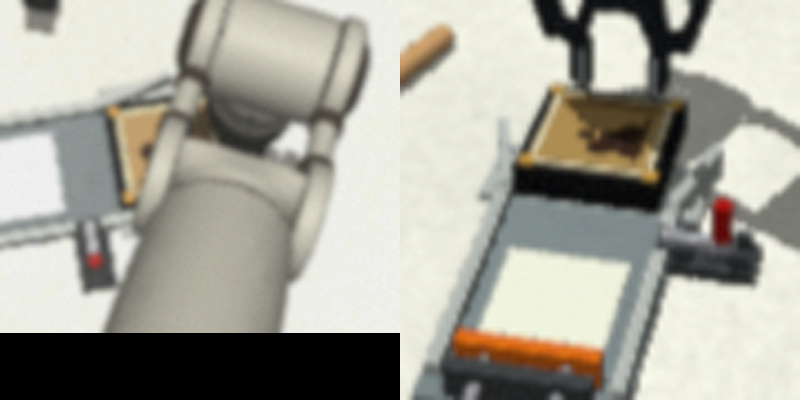

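The holder has entered the ramp centred. Its front edge is at the bed seam, (515–662, 200) against a bed width of about 505–665. Next I push it up onto the bed.

Request:
{"api": "step_arm", "payload": {"rows": [[-0.0024, 0.0137, 0.001, 0], [-0.0047, 0.0274, 0.002, 0], [-0.0071, 0.041, 0.003, 0], [-0.0095, 0.0547, 0.004, 0], [-0.0118, 0.0684, 0.005, 0], [-0.0142, 0.082, 0.006, 0], [-0.0166, 0.0958, 0.007, 0], [-0.019, 0.1095, 0.008, 0], [-0.0213, 0.123, 0.009, 0], [-0.0237, 0.1368, 0.01, 0], [-0.026, 0.1505, 0.011, 0], [-0.0284, 0.164, 0.012, 0], [-0.0308, 0.178, 0.012, 0], [-0.0331, 0.1915, 0.012, 0], [-0.0355, 0.205, 0.012, 0], [-0.0379, 0.219, 0.012, 0], [-0.0402, 0.2326, 0.012, 0]]}}

```text
t: 8.28
eef_pos: [0.6232, 0.0384, 0.0208]
orientation: [-3.142, -0.0, 1.742]
ft_force: [0.3, -1.7, -0.0]
finger_gap: 0.0426
```

Run:
```python
from h import *
s=telemetry.state(); print(tost(s["eef_pos"]),s["eef_pos"],s["ft_force"],s["orientation"][2]-A)
q,d=optics.snapshot("side")
b=cv2.resize(q[180:270,265:365],(667,600),interpolation=cv2.INTER_CUBIC)
cv2.imwrite("pics/c4.png",cv2.convertScaleAbs(b,alpha=1.5))
```

```text
[-60.34236926  -4.05293492] [0.62318    0.03843173 0.02079387] [ 3.31974348e-01 -1.73060432e+00 -5.31031102e-04] 0.00027435921601592916
```

View pics/c4.png

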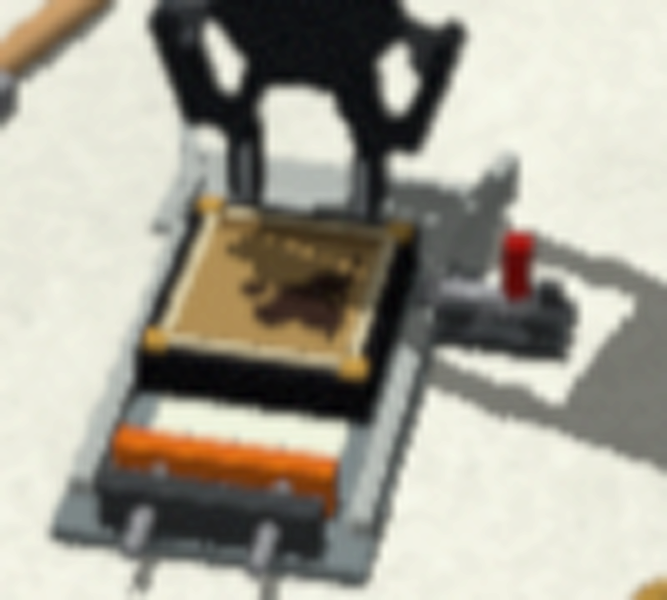

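The holder is on the bed between the rails, 30–40 mm short of the orange block. From here I advance in small steps and watch the force.

Request:
{"api": "step_arm", "payload": {"rows": [[-0.0014, 0.0079, 0, 0], [-0.0027, 0.0158, 0, 0], [-0.0041, 0.0236, 0, 0], [-0.0054, 0.0315, 0, 0], [-0.0068, 0.0394, 0, 0], [-0.0085, 0.0493, 0, 0], [-0.0085, 0.0493, 0, 0]]}}

```text
t: 9.2
eef_pos: [0.6189, 0.0634, 0.0208]
orientation: [3.141, -0.001, 1.743]
ft_force: [-0.5, 0.2, 0.1]
finger_gap: 0.0428
```

Request:
{"api": "step_arm", "payload": {"rows": [[-0.0003, 0.002, 0, 0], [-0.0007, 0.004, 0, 0], [-0.001, 0.006, 0, 0]]}}

```text
t: 9.57
eef_pos: [0.6185, 0.0655, 0.0208]
orientation: [-3.142, 0.0, 1.742]
ft_force: [0.1, -1.8, 0.1]
finger_gap: 0.0426
```

Request:
{"api": "step_arm", "payload": {"rows": [[-0.0003, 0.002, 0, 0], [-0.0007, 0.004, 0, 0], [-0.001, 0.006, 0, 0]]}}

```text
t: 9.95
eef_pos: [0.618, 0.0687, 0.0208]
orientation: [-3.142, 0.0, 1.742]
ft_force: [-0.2, -1.2, 0.2]
finger_gap: 0.0429
```

Request:
{"api": "step_arm", "payload": {"rows": [[-0.0003, 0.002, 0, 0], [-0.0007, 0.004, 0, 0], [-0.001, 0.006, 0, 0], [-0.0014, 0.008, 0, 0]]}}

```text
t: 10.45
eef_pos: [0.6173, 0.0727, 0.0208]
orientation: [-3.142, -0.0, 1.742]
ft_force: [-1.4, -3.1, 0.0]
finger_gap: 0.0425
```

Request:
{"api": "step_arm", "payload": {"rows": [[-0.0002, 0.001, 0, 0], [-0.0003, 0.002, 0, 0], [-0.0003, 0.002, 0, 0]]}}

```text
t: 10.82
eef_pos: [0.6172, 0.0737, 0.0208]
orientation: [-3.142, -0.0, 1.742]
ft_force: [0.6, -1.2, -0.2]
finger_gap: 0.0427
```

Request:
{"api": "step_arm", "payload": {"rows": [[-0.0002, 0.001, 0, 0], [-0.0003, 0.002, 0, 0], [-0.0003, 0.002, 0, 0]]}}

```text
t: 11.2
eef_pos: [0.617, 0.0747, 0.0208]
orientation: [-3.141, -0.0, 1.742]
ft_force: [-0.1, -1.6, 0.7]
finger_gap: 0.0426
```

Request:
{"api": "step_arm", "payload": {"rows": [[-0.0002, 0.001, 0, 0], [-0.0003, 0.002, 0, 0], [-0.0003, 0.002, 0, 0]]}}

```text
t: 11.58
eef_pos: [0.6169, 0.0757, 0.0208]
orientation: [3.142, -0.0, 1.742]
ft_force: [-0.4, -1.9, -0.4]
finger_gap: 0.0425
```

Request:
{"api": "step_arm", "payload": {"rows": [[-0.0002, 0.001, 0, 0], [-0.0003, 0.002, 0, 0], [-0.0003, 0.002, 0, 0]]}}

```text
t: 11.95
eef_pos: [0.6168, 0.0767, 0.0208]
orientation: [3.142, -0.0, 1.742]
ft_force: [0.9, -1.9, 0.4]
finger_gap: 0.043
```

Request:
{"api": "step_arm", "payload": {"rows": [[-0.0002, 0.001, 0, 0], [-0.0003, 0.002, 0, 0], [-0.0003, 0.002, 0, 0]]}}

```text
t: 12.32
eef_pos: [0.6166, 0.0777, 0.0208]
orientation: [-3.142, -0.0, 1.742]
ft_force: [-0.5, -1.3, 0.7]
finger_gap: 0.0425
```

Request:
{"api": "step_arm", "payload": {"rows": [[-0.0002, 0.001, 0, 0], [-0.0003, 0.002, 0, 0], [-0.0003, 0.002, 0, 0]]}}

```text
t: 12.7
eef_pos: [0.6164, 0.0787, 0.0208]
orientation: [-3.142, -0.0, 1.742]
ft_force: [-0.9, -2.1, -0.4]
finger_gap: 0.043
```

Request:
{"api": "step_arm", "payload": {"rows": [[-0.0002, 0.001, 0, 0], [-0.0003, 0.002, 0, 0], [-0.0003, 0.002, 0, 0]]}}

```text
t: 13.08
eef_pos: [0.6162, 0.0797, 0.0208]
orientation: [-3.142, -0.0, 1.742]
ft_force: [-0.2, -1.8, -0.3]
finger_gap: 0.0426
```

Request:
{"api": "step_arm", "payload": {"rows": [[-0.0002, 0.001, 0, 0], [-0.0003, 0.002, 0, 0], [-0.0003, 0.002, 0, 0]]}}

```text
t: 13.45
eef_pos: [0.6161, 0.0807, 0.0208]
orientation: [-3.142, -0.0, 1.742]
ft_force: [-0.2, -1.1, -0.2]
finger_gap: 0.0424
```

Request:
{"api": "step_arm", "payload": {"rows": [[-0.0002, 0.001, 0, 0], [-0.0003, 0.002, 0, 0], [-0.0003, 0.002, 0, 0]]}}

```text
t: 13.82
eef_pos: [0.616, 0.0817, 0.0208]
orientation: [-3.142, -0.0, 1.742]
ft_force: [-0.5, -0.9, -0.1]
finger_gap: 0.0429
```

Request:
{"api": "step_arm", "payload": {"rows": [[-0.0002, 0.001, 0, 0], [-0.0003, 0.002, 0, 0], [-0.0003, 0.002, 0, 0]]}}

```text
t: 14.2
eef_pos: [0.6159, 0.0824, 0.0208]
orientation: [3.142, 0.0, 1.742]
ft_force: [-0.5, -2.8, 0.1]
finger_gap: 0.043
```

Request:
{"api": "step_arm", "payload": {"rows": [[-0.0001, 0.0005, 0, 0], [-0.0002, 0.001, 0, 0], [-0.0002, 0.001, 0, 0]]}}

```text
t: 14.58
eef_pos: [0.6159, 0.0824, 0.0208]
orientation: [3.142, 0.001, 1.743]
ft_force: [1.0, -5.1, -1.0]
finger_gap: 0.0426
```

Request:
{"api": "step_arm", "payload": {"rows": [[-0.0001, 0.0006, 0, 0], [-0.0002, 0.0012, 0, 0], [-0.0002, 0.0012, 0, 0]]}}

```text
t: 14.95
eef_pos: [0.6159, 0.0825, 0.0208]
orientation: [3.142, 0.002, 1.743]
ft_force: [1.2, -7.1, -0.7]
finger_gap: 0.0428
```

Request:
{"api": "step_arm", "payload": {"rows": [[-0.0001, 0.0006, 0, 0], [-0.0002, 0.0012, 0, 0], [-0.0003, 0.0018, 0, 0], [-0.0003, 0.0018, 0, 0]]}}

```text
t: 15.45
eef_pos: [0.6159, 0.0825, 0.0209]
orientation: [3.141, 0.003, 1.743]
ft_force: [0.9, -10.7, -0.1]
finger_gap: 0.0427
```

Request:
{"api": "step_arm", "payload": {"rows": [[0, 0, 0, 0], [0, 0, 0, 0], [0, 0, 0, 0]]}}

```text
t: 15.82
eef_pos: [0.6159, 0.0825, 0.0209]
orientation: [3.142, 0.003, 1.743]
ft_force: [0.5, -10.5, -0.8]
finger_gap: 0.0423
```

Pressing at about 10.6 N and steady. I hold a little longer, then back off straight.

Request:
{"api": "step_arm", "payload": {"rows": [[0, 0, 0, 0], [0, 0, 0, 0], [0, 0, 0, 0], [0, 0, 0, 0], [0, 0, 0, 0]]}}

```text
t: 16.45
eef_pos: [0.6159, 0.0825, 0.0209]
orientation: [3.141, 0.003, 1.743]
ft_force: [-0.0, -10.3, -0.8]
finger_gap: 0.0429
```

Request:
{"api": "step_arm", "payload": {"rows": [[0.0007, -0.004, 0, 0], [0.002, -0.012, 0, 0], [0.005, -0.03, 0, 0], [0.009, -0.05, 0, 0], [0.014, -0.08, 0, 0], [0.014, -0.08, 0.05, 0], [0.014, -0.08, 0.13, 0], [0.014, -0.08, 0.2, 0], [0.014, -0.08, 0.24, 0], [0.014, -0.08, 0.25, 0], [0.014, -0.08, 0.25, 0]]}}

```text
t: 17.82
eef_pos: [0.6219, 0.0445, 0.1447]
orientation: [-3.14, -0.0, 1.742]
ft_force: [0.6, 0.1, -0.3]
finger_gap: 0.0423
```

Request:
{"api": "step_arm", "payload": {"rows": [[-0.03, 0.002, 0, -0.06], [-0.08, 0.004, 0, -0.14], [-0.14, 0.006, 0, -0.22], [-0.2, 0.009, 0, -0.3], [-0.25, 0.011, 0, -0.38], [-0.28, 0.013, 0, -0.46], [-0.29, 0.013, 0, -0.54], [-0.29, 0.013, 0, -0.62], [-0.29, 0.013, 0, -0.7], [-0.29, 0.013, 0, -0.75], [-0.29, 0.013, 0, -0.75], [-0.29, 0.013, 0, -0.75]], "claw": 0}}

```text
t: 19.32
eef_pos: [0.4769, 0.0512, 0.1449]
orientation: [-3.141, 0.002, 0.173]
ft_force: [-0.4, 0.2, 0.3]
finger_gap: 0.0002
```

Run:
```python
from h import *
s=telemetry.state(); print(tost(s["eef_pos"]),s["eef_pos"],s["ft_force"],s["orientation"][2]-A,s["finger_gap"])
q,d=optics.snapshot("side")
I=q.astype(int);P=cloud("side",d);L=tost(P);z=P[...,2]*1000
m=(I[...,2]>2.5*I[...,1])&(I[...,2]>2.5*I[...,0])&(I[...,2]>60)&(abs(L[...,0]+23)<25)&(abs(L[...,1]-90)<35);print("knob",m.sum(),L[m].mean(0),np.percentile(z[m],[5,95]))
cv2.imwrite("pics/c5.png",cv2.convertScaleAbs(cv2.resize(q[165:265,265:390],(750,600),interpolation=cv2.INTER_CUBIC),alpha=1.5))
```

```text
[-22.84145829 137.91876899] [0.47689361 0.05118225 0.14490825] [-0.35287537  0.15654602  0.34846825] -1.5688339258017288 0.00021891737957501425
knob 13 [-17.5407506   97.73696798] [41.64566282 53.2527299 ]
```

View pics/c5.png

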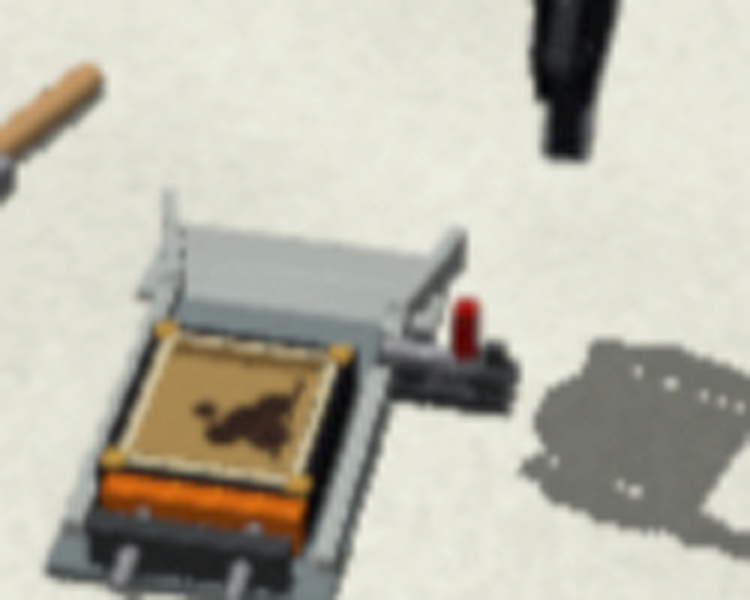

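The holder sits flush on the orange block, its front edge parallel to it at (100–310, 475). The knob at (467,330) is still open. I'll descend outside it and push it in.

Request:
{"api": "step_arm", "payload": {"rows": [[0, 0, -0.04, 0], [0, 0, -0.11, 0], [0, 0, -0.17, 0], [0, 0, -0.205, 0], [0, 0, -0.218, 0], [0, 0, -0.218, 0]]}}

```text
t: 20.12
eef_pos: [0.4775, 0.0511, 0.0368]
orientation: [-3.141, 0.0, 0.172]
ft_force: [-0.2, 0.5, 0.9]
finger_gap: 0.0001
```

Request:
{"api": "step_arm", "payload": {"rows": [[0.01, 0.0017, 0, 0], [0.02, 0.0035, 0, 0], [0.03, 0.0052, 0, 0], [0.04, 0.0069, 0, 0], [0.05, 0.0087, 0, 0], [0.06, 0.0104, 0, 0], [0.07, 0.0121, 0, 0], [0.07, 0.0121, 0, 0]]}}

```text
t: 21.12
eef_pos: [0.513, 0.0573, 0.0367]
orientation: [-3.142, -0.001, 0.172]
ft_force: [0.4, -0.3, -0.3]
finger_gap: -0.0001
```

Request:
{"api": "step_arm", "payload": {"rows": [[0.008, 0.0014, 0, 0], [0.016, 0.0028, 0, 0], [0.024, 0.0042, 0, 0], [0.032, 0.0055, 0, 0], [0.04, 0.0069, 0, 0], [0.04, 0.0069, 0, 0]]}}

```text
t: 21.88
eef_pos: [0.5331, 0.0607, 0.0368]
orientation: [3.142, -0.001, 0.172]
ft_force: [-0.4, -0.2, 0.1]
finger_gap: -0.0
```

Request:
{"api": "step_arm", "payload": {"rows": [[0.002, 0.0003, 0, 0], [0.004, 0.0007, 0, 0], [0.006, 0.001, 0, 0]]}}

```text
t: 22.25
eef_pos: [0.5355, 0.0611, 0.0368]
orientation: [3.142, 0.0, 0.172]
ft_force: [-2.1, 0.0, 0.2]
finger_gap: 0.0003
```

Request:
{"api": "step_arm", "payload": {"rows": [[0.002, 0.0003, 0, 0], [0.004, 0.0007, 0, 0]]}}

```text
t: 22.5
eef_pos: [0.5376, 0.0615, 0.0368]
orientation: [3.142, -0.0, 0.172]
ft_force: [-2.0, -0.7, 0.7]
finger_gap: 0.0003
```

Request:
{"api": "step_arm", "payload": {"rows": [[0.002, 0.0003, 0, 0], [0.004, 0.0007, 0, 0]]}}

```text
t: 22.75
eef_pos: [0.5386, 0.0617, 0.0367]
orientation: [-3.142, 0.003, 0.172]
ft_force: [-8.0, -1.6, 6.5]
finger_gap: 0.0002
```

Request:
{"api": "step_arm", "payload": {"rows": [[0.002, 0.0003, 0, 0], [0.002, 0.0003, 0, 0]]}}

```text
t: 23.0
eef_pos: [0.5387, 0.0617, 0.0367]
orientation: [-3.141, 0.005, 0.172]
ft_force: [-9.5, -2.2, 8.0]
finger_gap: -0.0002
```

The bolt is at its stop; the TCP position implies the knob is at y≈57 mm. I'll back off, lift, and check.

Request:
{"api": "step_arm", "payload": {"rows": [[-0.006, -0.001, 0, 0], [-0.02, -0.0035, 0, 0], [-0.05, -0.0087, 0, 0], [-0.09, -0.0156, 0, 0], [-0.09, -0.0156, 0.06, 0], [-0.09, -0.0156, 0.16, 0], [-0.1, -0.03, 0.26, 0], [-0.13, -0.1, 0.32, 0], [-0.17, -0.2, 0.34, 0], [-0.2, -0.28, 0.34, 0], [-0.2, -0.3, 0.34, 0], [-0.2, -0.3, 0.34, 0]]}}

```text
t: 24.5
eef_pos: [0.4407, -0.0881, 0.2068]
orientation: [-3.141, -0.001, 0.17]
ft_force: [0.3, 0.3, -0.1]
finger_gap: -0.0
```

Run:
```python
from h import *
s=telemetry.state(); print(s["t"],s["eef_pos"],s["ft_force"])
q,d=optics.snapshot("side");p,_=optics.snapshot("top")
I=q.astype(int);P=cloud("side",d);L=tost(P);z=P[...,2]*1000
m=(I[...,2]>2.5*I[...,1])&(I[...,2]>2.5*I[...,0])&(I[...,2]>60)&(abs(L[...,0]+23)<25)&(abs(L[...,1]-70)<45);print("knob",m.sum(),L[m].mean(0),np.percentile(z[m],[5,95]))
c=np.zeros((450,800,3),np.uint8)
c[:,:450]=cv2.resize(q[175:265,265:355],(450,450),interpolation=cv2.INTER_CUBIC)
c[:350,450:]=cv2.resize(p[145:235,250:340],(350,350),interpolation=cv2.INTER_CUBIC)
cv2.imwrite("pics/c6.png",cv2.convertScaleAbs(c,alpha=1.5))
p0=np.load("top0.npz")["p"];df=cv2.absdiff(p,p0).max(2)>50;n,_,st,ce=cv2.connectedComponentsWithStats(df.astype(np.uint8))
print([(*map(int,c),int(t[4])) for c,t in zip(ce[1:],st[1:]) if t[4]>15])
```

```text
24.5 [ 0.44068894 -0.08813912  0.20675824] [ 0.3344514   0.30098827 -0.12511565]
knob 18 [-17.13384552  59.72623381] [28.53005625 54.60044504]
[(382, 170, 1109), (294, 184, 703), (376, 253, 3189), (317, 201, 30), (309, 307, 360), (337, 295, 241), (357, 305, 20), (421, 345, 6807), (261, 368, 4287), (597, 351, 754), (553, 379, 1845), (620, 365, 123), (635, 372, 86), (360, 391, 148), (616, 386, 111), (588, 397, 36), (619, 397, 44)]
```

View pics/c6.png

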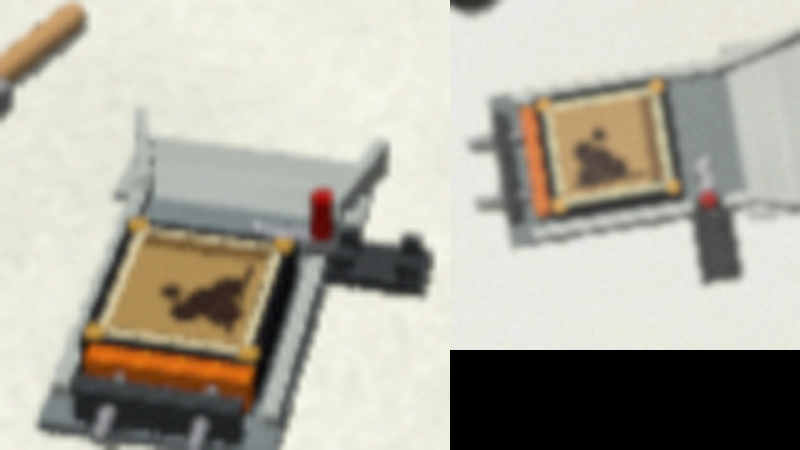

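The holder is flush on the register, with the bolt bar across behind it and the knob against the rail at (322,215). To be sure it is fully shut I push once more, a bit harder, and compare the stop position.

Request:
{"api": "step_arm", "payload": {"rows": [[0.03, 0.05, 0, 0], [0.07, 0.15, 0, 0], [0.1, 0.25, -0.03, 0], [0.11, 0.284, -0.1, 0], [0.11, 0.284, -0.2, 0], [0.11, 0.284, -0.3, 0], [0.11, 0.284, -0.34, 0], [0.13, 0.288, -0.34, 0], [0.15, 0.291, -0.34, 0], [0.17, 0.295, -0.34, 0], [0.184, 0.297, -0.34, 0], [0.19, 0.298, -0.34, 0], [0.194, 0.299, -0.34, 0], [0.198, 0.2995, -0.34, 0]]}}

```text
t: 26.35
eef_pos: [0.5385, 0.0616, 0.0366]
orientation: [-3.141, 0.002, 0.172]
ft_force: [-5.6, -1.7, 2.6]
finger_gap: -0.0001
```

Request:
{"api": "step_arm", "payload": {"rows": [[0.002, 0.0003, 0, 0], [0.004, 0.0007, 0, 0], [0.004, 0.0007, 0, 0]]}}

```text
t: 26.72
eef_pos: [0.5387, 0.0617, 0.0364]
orientation: [-3.141, 0.007, 0.172]
ft_force: [-10.9, -1.3, 8.7]
finger_gap: 0.0001
```

Request:
{"api": "step_arm", "payload": {"rows": [[0.002, 0.0003, 0, 0], [0.004, 0.0007, 0, 0], [0.004, 0.0007, 0, 0]]}}

```text
t: 27.1
eef_pos: [0.5388, 0.0618, 0.0361]
orientation: [-3.141, 0.012, 0.173]
ft_force: [-16.7, -4.2, 13.5]
finger_gap: 0.0001
```

Request:
{"api": "step_arm", "payload": {"rows": [[-0.006, -0.001, 0, 0], [-0.02, -0.0035, 0, 0], [-0.05, -0.0087, 0, 0], [-0.09, -0.0156, 0, 0], [-0.09, -0.0156, 0.06, 0], [-0.09, -0.0156, 0.16, 0], [-0.1, -0.03, 0.26, 0], [-0.13, -0.1, 0.32, 0], [-0.17, -0.2, 0.34, 0], [-0.2, -0.28, 0.34, 0], [-0.2, -0.3, 0.34, 0], [-0.2, -0.3, 0.34, 0]]}}

```text
t: 28.6
eef_pos: [0.4436, -0.0876, 0.2067]
orientation: [-3.141, -0.001, 0.17]
ft_force: [0.1, 0.1, 0.1]
finger_gap: -0.0002
```

Run:
```python
from h import *
q,d=optics.snapshot("side");I=q.astype(int);P=cloud("side",d);L=tost(P)
m=(I[...,2]>2.5*I[...,1])&(I[...,2]>2.5*I[...,0])&(I[...,2]>60)&(abs(L[...,0]+23)<25)&(abs(L[...,1]-70)<45);print("knob",m.sum(),L[m].mean(0))
q0=np.load("side0.npz")["p"];df=cv2.absdiff(q,q0).max(2)>50;n,_,st,ce=cv2.connectedComponentsWithStats(df.astype(np.uint8))
print([(*map(int,c),int(t[4])) for c,t in zip(ce[1:],st[1:]) if t[4]>15])
s=telemetry.state();print(s["t"],s["ft_force"])
print(job.finish_job())
```

```text
knob 20 [-17.09443979  59.94737857]
[(494, 3, 24), (468, 20, 2548), (566, 6, 55), (633, 25, 426), (556, 34, 71), (512, 72, 547), (469, 91, 911), (394, 77, 83), (611, 70, 51), (578, 103, 1979), (474, 126, 693), (388, 126, 431), (470, 166, 1647), (513, 136, 41), (475, 144, 250), (497, 146, 60), (531, 152, 577), (612, 158, 44), (327, 180, 777), (601, 187, 456), (514, 193, 42), (489, 216, 1346), (407, 218, 1115), (514, 207, 22), (526, 209, 68), (329, 218, 57), (342, 219, 44), (304, 236, 722), (306, 224, 29), (475, 238, 416), (433, 250, 21), (578, 279, 226), (541, 284, 296), (555, 323, 3204)]
28.65 [ 0.11450254  0.28527508 -0.29442763]
the job is handed in; nothing more can be done
None
```

The black holder is up on the stage against the orange register, the bolt is shut behind it, and I handed the job in at about 28.7 s of the 69 s allowed.

- **Push and press:** I pushed the holder up the ramp with half-open fingers on its rear face and never picked it up. I felt the register, then pressed at 10.3 to 10.7 N for about 1.1 s; no reading during the press was higher.
- **Bolt:** I slid it by its knob to a hard stop. A second push at about 17 N stopped at the same place (within 0.1 mm), which puts the knob at about y = 57 mm, fully shut.
- **Last checks:** The last picture viewed, taken before the second bolt push, showed the holder flush on the register with the bolt bar across behind it. After that push I checked the knob by measurement only. The wrist force was about 0 N with the arm clear of everything.
- **Bystanders:** The final image comparison showed no change at any bystander except near the blue spare holder, where the arm and its shadow had moved across the view. I did not check that one separately.
- **Disagreements:** The side camera put the knob at y of about 60 mm and x of about -17 mm. Contact gave y of about 57 mm, and the stated x is -23 mm. I took the gap as camera and depth error. During the bolt push there was also an upward force of up to 13.5 N on the tool, which I took for friction on the knob.

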